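Put the mixed-up covers back on their own serving dishes

TASK

Three covered serving dishes came back from the washing-up with every cover on the wrong dish: put each stoneware cover on the wooden dish of its own shape, centred, and with the long and the square one lined up with their dish's sides. Stand a cover on the empty cork mat while you make room, so that no two covers ever knock together. Keep them upright and set them down gently rather than letting them fall, and leave the jar, the mill and the mug where they are.

Things in the scene. Friction and masses are not known exactly. Their poses are not given: they have to be found in the camera images.
- long_cover: long white stoneware cover, hollow below, 150 x 80 mm and 55 mm high, with a wooden bar grip on top. Origin: centre of its lower edge. z up, x along the long side and along the bar. The bar is 64 mm long (x), 16 mm wide (y), its underside 73 mm and its top 87 mm above the origin. It weighs about 0.36 kg. At the start it stands on the round dish, at any yaw
- square_cover: square white stoneware cover, hollow below, 110 x 110 mm and 65 mm high, with a square wooden knob 28 x 28 mm whose sides run with the cover's. Knob underside 81 mm, top 97 mm above the origin. Origin: centre of its lower edge; z up, x and y along its sides. About 0.38 kg. At the start it stands on the long dish
- round_cover: round white stoneware dome, hollow below, 130 mm in diameter and 80 mm high, with a round wooden knob 30 mm in diameter. Knob underside 96 mm, top 112 mm above the origin. Origin: centre of its lower edge; z up. About 0.40 kg. At the start it stands on the square dish
- long_dish: long wooden dish, fixed, 210 x 140 mm, with a flat floor 8 mm above the worktop and round it a lip 7 mm wide whose top is 14 mm above the worktop (floor inside the lip 196 x 126 mm). Origin: centre of its underside, on the worktop; x along the long side
- square_dish: square wooden dish, fixed, 176 x 176 mm, flat floor 8 mm above the worktop, lip 7 mm wide and 14 mm high (floor inside the lip 162 x 162 mm). Origin: centre of its underside, on the worktop; x and y along its sides
- round_dish: round wooden dish, fixed, 200 mm in diameter, flat floor 8 mm above the worktop, lip 7 mm wide and 14 mm high (floor inside the lip 182 mm across). Origin: centre of its underside, on the worktop
- cork_mat: flat round cork mat, fixed, 190 mm in diameter, 8 mm thick, no lip, empty at the start: the free spot. Origin: centre of its underside, on the worktop
- jar: storage jar of glass with a flat cork lid, 86 mm in diameter and 131 mm high, loose, standing among the dishes; to be left alone. Origin: centre of its foot
- mill: dark wooden pepper mill, 56 mm in diameter and 162 mm high, loose, at the far right; to be left alone. Origin: centre of its foot
- mug: blue mug, 82 mm in diameter and 95 mm high with a handle, loose, at the far left; to be left alone. Origin: centre of its foot
Mind the look-alikes: they are no part of the job. Leave any orange look-alike of the round_cover alone.

How it is judged:
By the outcome, as a careful person would: the job done as asked, in the order asked, and still so for the second after the job is handed in, with the robot touching nothing.
It also fails if it takes over 122 s, if anything falls off the work surface, if the arm or the gripper's body presses on something with over 40 N, if the wrist force passes 120 N, or if a joint passes its speed limit or range.

ROBOT

A 6-joint arm with a two-finger parallel gripper is mounted at the origin on the work surface. World frame = base frame: x ahead of the robot, y to its left, z up, the work surface at z = 0. Lengths are in m, angles in rad, forces in N, time in s.
With the tool pointing down it reaches from about 0.35 to 0.875 m from the base axis. Payload 4.2 kg.
Tool frame: the origin (TCP) lies midway between the tips of the shut fingers; the grasp point (between the pads) lies 19 mm behind it; z points along the fingers, y is the line along which they close (so a half turn about z gives the same grasp; the last joint's range is limited). The gripper opens to 85 mm and grips with 20 to 120 N. Pads are 22 mm wide; open, the fingers measure 114 mm over their backs; the gripper's body (76 mm by 85 mm) begins 54 mm behind the grasp point. The pads swing forward as they close: fully open they stand 13 mm farther back than shut.
Start: joints at [1.507, 0.385, 0.008, 0, -1.194, -0.259], TCP at [0.198, 0.593, 0.231] pointing down, gripper open.
Joint ranges: [-3.14, 3.14], [-1.21, 2.06], [-1.07, 1.41], [-3.16, 2.05], [-2.99, -0.16], [-3.1, 3.1]. Speed limits (rad/s): [2.79, 2.79, 3.14, 3.14, 3.14, 3.14].

INTERFACE

Orientations are given as a unit quaternion [w, x, y, z].
In Python, from rig import reach, move_straight, set_joints, grip, wait, inverse_kinematics, get_image, Unreachable, close_job, get_t, get_joint_pos, get_joint_velocities, get_effort, get_position, get_tool_rot, get_wrist_force, get_wrist_torque, get_opening, get_finger_force gives the robot as it stands. Calls block until the motion is done:
- reach(position, orientation): joint-space move of the TCP to a pose.
- move_straight(position, orientation=None, max_speed=0.15): straight line of the TCP; orientation=None keeps the orientation; max_speed is the mean speed in m/s.
- set_joints(angles): joint-space move.
- grip(opening, newtons=None): finger opening in m; newtons is the grip in N (None keeps the last); returns when the fingers have stopped.
- wait(seconds).
- inverse_kinematics(position, orientation): joint angles nearest the present ones, or None.
- get_image(name): name is "scene" or "top" or "wrist"; returns a dict with "img" (420x560x3 uint8, blue, green, red), "K" (3x3 intrinsics, pixels), "xyz" and "rotation" of the camera in the world. Camera axes: x right, y down, z forward; pixel columns grow to the right and rows downward; lengths in m; the calibration is good to about 2 mm. A picture is of the moment at which its call begins. There is no depth.
A pose or a line that the arm cannot do raises Unreachable and nothing moves.
- close_job(): hands the job in; it is judged then, once.
Readings, each from a call of its own:
- get_t(): time.
- get_joint_pos(): joint angles.
- get_joint_velocities(): joint speeds.
- get_effort(): joint torques, N m.
- get_position(): TCP position.
- get_tool_rot(): TCP orientation.
- get_wrist_force(): force on the tool from outside, world axes, zero at the start.
- get_wrist_torque(): the same for the moment, N m.
- get_opening(): finger opening in m.
- get_finger_force(): force on a finger pad.
Only numpy, scipy, OpenCV 4.12 (cv2) and the standard library are available. Lean on these libraries where they do the work, as an engineer would, in place of code of your own. Each camera call takes 0.05 s, during which the arm holds its last target. There are 200 camera calls.

## Working session

There is one attempt and no reset: what is moved stays moved. The work goes in short steps, each a Python script; the robot and the scene stay as the last script left them, time stands still between calls to the robot, and variables do not carry over. Pictures are saved under pics/ and viewed, at most 14 in all, crops included, and the job is handed in when it is done.

```bash
mkdir -p pics; ls
python3 - <<'E'
from rig import *
import cv2
for n in("scene","top"):
    d=get_image(n); cv2.imwrite(f"pics/{n}0.png",d["img"]); print(n,d["K"],d["xyz"],d["rotation"])
E
```

```text
pics
scene [[436.90369743   0.         283.00747383]
 [  0.         436.90369743 215.72391673]
 [  0.           0.           1.        ]] [ 1.24749688 -0.08812981  0.87977783] [-0.24268499  0.68628522  0.64342592 -0.23689593]
top [[407.86076828   0.         279.26942371]
 [  0.         407.86076828 216.17358097]
 [  0.           0.           1.        ]] [ 0.34781781 -0.03942084  1.02712315] [ 0.07260584 -0.69431231  0.71200231 -0.07557453]
```

View pics/scene0.png

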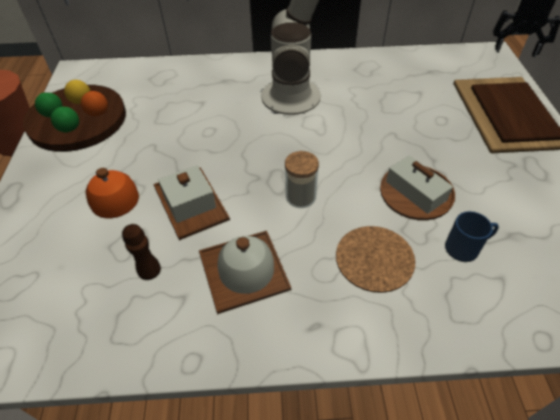

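View pics/top0.png

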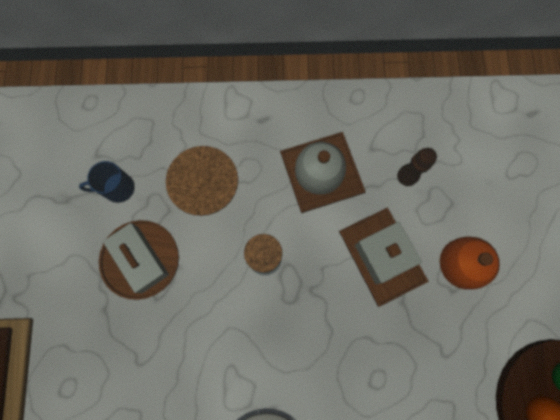

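The top view has three white covers: a dome at (320,168), a square at (390,252) and a long one at (135,255). The orange dome at (470,263) and the cork-lidded jar at (263,253) could be mistaken for targets. The empty mat is at (202,180). The only candidates for round_cover are the white dome and the orange one, and I choose the white dome, which stands on the square dish.

```bash
cat > h.py <<'E'
from rig import *
import cv2, numpy as np
from scipy.spatial.transform import Rotation as R
def cam(d):
    q=d["rotation"]; return R.from_quat([q[1],q[2],q[3],q[0]]).as_matrix()
def ray(d,uv,z):
    uv=np.atleast_2d(uv).astype(float); 
    r=np.c_[uv,np.ones(len(uv))]@np.linalg.inv(d["K"]).T@cam(d).T
    o=np.array(d["xyz"]); return (o+r*((z-o[2])/r[:,2])[:,None])[:,:2]
def down(yaw):  # tool z down, tool y at world angle yaw+90deg
    q=(R.from_euler('z',yaw)*R.from_euler('x',np.pi)).as_quat(); return [q[3],q[0],q[1],q[2]]
E
python3 - <<'E'
from h import *
d=get_image("top"); im=d["img"]; hsv=cv2.cvtColor(im,cv2.COLOR_BGR2HSV)
for n,p in dict(dish_sq=(292,160),dish_l=(355,235),dish_r=(107,260),mat=(200,180),table=(300,110),knobr=(324,156),bar=(129,256),knobs=(393,250),white=(380,250)).items(): print(n,hsv[p[1],p[0]])
print(np.round(ray(d,[(320,168),(470,263)],.0),3), get_tool_rot())
for n,p,z in(("mat",(202,180),.008),("dr",(140,260),.014),("ds",(322,172),.014),("dl",(383,257),.014),("bar",(129,256),.095),("ks",(393,250),.105),("kr",(324,156),.12),("jar",(263,250),.131)): print(n,np.round(ray(d,p,z),3))
# reach test for wrist views
E
python3 - <<'E'
import cv2
im=cv2.imread("pics/top0.png"); cv2.imwrite("pics/crop1.png",cv2.resize(im[120:320,80:480],None,fx=2,fy=2,interpolation=cv2.INTER_CUBIC))
E
```

```text
dish_sq [ 12 136  79]
dish_l [ 12 134  76]
dish_r [ 12 131  78]
mat [ 15 138 109]
table [ 55  12 132]
knobr [ 11 127  76]
bar [ 13 140  69]
knobs [ 11 137  78]
white [ 56  17 120]
[[ 0.694 -0.157]
 [ 0.434 -0.523]] [ 8.23239154e-04  9.86993269e-01 -1.60759461e-01 -7.35587586e-05]
mat [[0.666 0.152]]
dr [[0.461 0.302]]
ds [[ 0.678 -0.161]]
dl [[ 0.453 -0.302]]
bar [[0.462 0.3  ]]
ks [[ 0.459 -0.302]]
kr [[ 0.683 -0.154]]
jar [[ 0.463 -0.008]]
```

View pics/crop1.png

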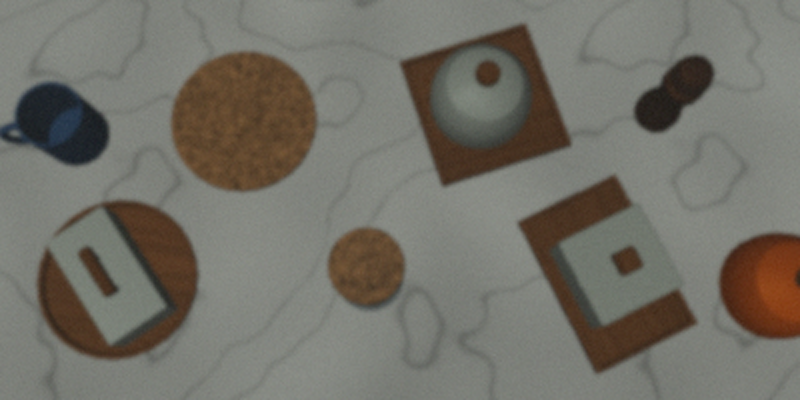

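The crop confirms it: the white dome with the wooden knob (crop 488,73) stands on the square dish, and the orange one is separate at the far right. Next I measure.

```bash
cat >> h.py <<'E'
def comps(d,minA=60):
    hsv=cv2.cvtColor(cv2.GaussianBlur(d["img"],(3,3),0),cv2.COLOR_BGR2HSV)
    m=((hsv[...,1]>75)&(hsv[...,0]>5)&(hsv[...,0]<22)&(hsv[...,2]>45)).astype(np.uint8)
    n,l,s,c=cv2.connectedComponentsWithStats(m,connectivity=4)
    out=[]
    for i in range(1,n):
        if s[i,4]<minA: continue
        k=max(cv2.findContours((l==i).astype(np.uint8),cv2.RETR_EXTERNAL,cv2.CHAIN_APPROX_NONE)[0],key=len)[:,0]
        out.append((c[i],s[i,4],k))
    return out
def rect(d,k,z):
    (c,s,a)=cv2.minAreaRect((ray(d,k,z)*1000).astype(np.float32)); s=np.array(s)
    if s[0]<s[1]: a+=90; s=s[::-1]   # angle of the longer side
    return np.round(c,1),np.round(s,1),round((a+90)%180-90,1)
def circ(d,k,z):
    h=cv2.convexHull((ray(d,k,z)*1000).astype(np.float32)); 
    c,r=cv2.minEnclosingCircle(h); return np.round(c,1),round(2*r,1)
E
python3 - <<'E'
from h import *
d=get_image("top")
for c,a,k in comps(d):
    print(np.round(c),a,[ (z,rect(d,k,z)) for z in (.012,.1)],circ(d,k,.012))
for p in [(0.461,.302),(.678,-.161),(.453,-.302),(.66,.152)]:
    print([None if (q:=inverse_kinematics([p[0]-.05,p[1],h],down(np.arctan2(p[1],p[0]))) ) is None else np.round(q,2) for h in (.3,.4)])
w=get_image("wrist"); print(w["xyz"],cam(w),get_position(),w["K"][0,0]); cv2.imwrite("pics/w0.png",w["img"])
E
```

```text
[279.  67.] 14164 [(0.012, (array([985.6, -62.6]), array([1554.4,   79.2]), -90.0)), (0.1, (array([930.3, -60.6]), array([1419.7,   72.3]), -90.0))] (array([1023.4,  -62.6]), 1554.4)
[324. 176.] 2023 [(0.012, (array([ 681.3, -161. ]), array([172.7, 172.6]), 16.7)), (0.1, (array([ 652.4, -150.5]), array([157.8, 157.6]), 16.7))] (array([ 681.1, -160.6]), 237.9)
[201. 180.] 3851 [(0.012, (array([665.3, 152.4]), array([184. , 183.4]), -43.3)), (0.1, (array([637.8, 135.8]), array([168.1, 167.5]), -43.3))] (array([666.1, 152.9]), 186.2)
[426. 156.] 149 [(0.012, (array([ 715.6, -437.5]), array([34.2, 33.6]), 84.4)), (0.1, (array([ 683.7, -403. ]), array([31.2, 30.7]), 84.4))] (array([ 716.1, -437.5]), 39.4)
[324. 156.] 98 [(0.012, (array([ 722.7, -168.1]), array([28. , 26.3]), -2.6)), (0.1, (array([ 690.2, -156.9]), array([25.5, 24. ]), -2.6))] (array([ 722.3, -166.7]), 30.0)
[380. 260.] 2255 [(0.012, (array([ 457. , -301.8]), array([205.2, 138.1]), 24.6)), (0.1, (array([ 447.5, -279. ]), array([187.4, 126.1]), 24.6))] (array([ 456.6, -302.1]), 241.9)
[142. 261.] 2309 [(0.012, (array([459.2
[... 1121 characters left out ...]
43.2]), 88.5))] (array([  88.5, -644.5]), 85.8)
[array([ 0.95,  0.14, -0.15,  0.  , -1.28,  1.2 ]), array([ 0.95,  0.11,  0.05,  0.  , -1.51,  1.2 ])]
[array([-0.  ,  0.39,  0.19,  0.  , -1.37,  1.34]), array([-0.  ,  0.37,  0.4 ,  0.  , -1.6 ,  1.34])]
[array([-0.32,  0.13, -0.16,  0.  , -1.28,  1.3 ]), array([-0.32,  0.1 ,  0.04,  0.  , -1.51,  1.3 ])]
[array([ 0.5 ,  0.36,  0.13,  0.  , -1.35,  1.3 ]), array([ 0.5 ,  0.34,  0.34,  0.  , -1.58,  1.3 ])]
[0.26781453 0.56884372 0.3725206 ] [[-3.17429151e-01 -9.08043759e-01 -2.73304346e-01]
 [-9.48281622e-01  3.03705376e-01  9.23309827e-02]
 [-8.36573393e-04  2.88478034e-01 -9.57486148e-01]] [0.19817557 0.59248403 0.23080421] 301.923514187981
```

```bash
cat >> h.py <<'E'
def look(x,y,yaw,name,z=.30):
    reach([x+.044*np.cos(yaw),y+.044*np.sin(yaw),z],down(yaw)); wait(.2)
    d=get_image("wrist"); cv2.imwrite(f"pics/{name}.png",d["img"]); return d
E
python3 - <<'E'
from h import *
t=get_t()
d=look(.4625,.3005,.586,"wl"); print(get_t(),get_t()-t)
for c,a,k in comps(d): print(np.round(c),a,rect(d,k,.095),rect(d,k,.012),circ(d,k,.012))
E
```

```text
2.0083 1.7583000000000002
[442. 131.] 14333 (array([647.1, 199.7]), array([149.3, 146.4]), -56.4) (array([668. , 159.9]), array([185. , 181.4]), -56.4) (array([668. , 159.9]), 185.4)
[270. 183.] 6796 (array([488.3, 323.2]), array([157.1, 146.8]), -55.3) (array([471.1, 312.9]), array([194.8, 181.9]), -55.3) (array([465.9, 309.3]), 195.8)
[ 29. 219.] 5453 (array([261.4, 528.6]), array([268.1,  81.4]), 19.0) (array([189.9, 567.6]), array([332.3, 100.9]), 19.0) (array([173.6, 614.7]), 332.3)
[ 10. 197.] 1454 (array([297.5, 566.8]), array([112.5,  32.9]), 19.0) (array([234.7, 614.9]), array([139.5,  40.8]), 19.0) (array([228.3, 633.5]), 139.5)
[272. 210.] 515 (array([467. , 307.7]), array([60.6, 13.1]), 33.8) (array([444.7, 293.7]), array([75.1, 16.3]), 33.8) (array([444.6, 293.8]), 75.6)
[545. 256.] 1558 (array([608.7,  -2.3]), array([111. ,  45.8]), 48.8) (array([620.4, -90.5]), array([137.6,  56.7]), 48.8) (array([ 641.7, -109.2]), 137.6)
[545. 338.] 746 (array([ 524.3, -108.6]), array([54.9, 41. ]), -65.8) (array([ 515.8, -222.2]), array([68. , 50.9]), -65.8) (array([ 515.2, -223. ]), 83.1)
```

View pics/wl.png

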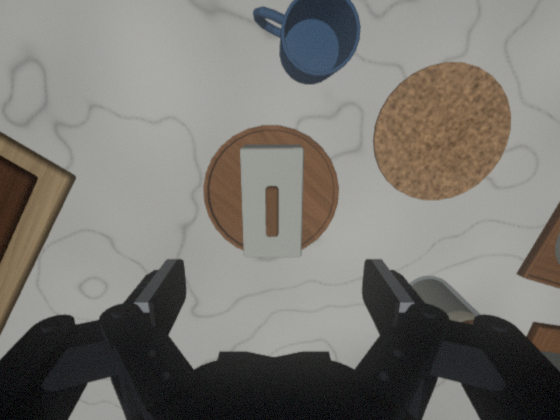

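The wrist view shows the bar at (272,210), the round dish at (272,188) and the mat at (442,131), with nothing in the way. It disagrees with the top view by about 7 mm, so I cross-check against the scene camera and the wrist turned half round.

Run:
```python
from h import *
s=cv2.imread("pics/scene0.png"); d=get_image("scene"); d["img"]=s
for c,a,k in comps(d):
    if 30<c[1]: print(np.round(c),a,rect(d,k,.095),rect(d,k,.008),circ(d,k,.008))
print(get_image("top")["xyz"],d["K"][0,2])
p=get_position();print("tcp",p,get_tool_rot())
d=look(.4645,.304,.586-np.pi,"wl2");print(get_t(),d["K"],d["xyz"],get_position(),"\n",cam(d))
for c,a,k in comps(d): print(np.round(c),a,rect(d,k,.095),rect(d,k,.012),circ(d,k,.012))
```

```text
[517.  42.] 356 (array([-115.,  774.]), array([171. ,  72.5]), -33.7) (array([-266. ,  869.6]), array([189.9,  80.5]), -33.7) (array([-246.1,  899.4]), 189.9)
[ 46. 106.] 6546 (array([  68.7, -712.8]), array([631.6, 339.9]), 19.2) (array([ -61.9, -782. ]), array([701.6, 377.6]), 19.2) (array([ -20.5, -901.3]), 712.7)
[509. 114.] 5164 (array([252.4, 610.4]), array([332.4, 224.4]), -0.1) (array([142.1, 687.8]), array([369.2, 249.2]), -0.1) (array([141. , 684.3]), 434.1)
[301. 164.] 709 (array([426.5,  -2.2]), array([96.8, 83.4]), -4.2) (array([335.4,   7.3]), array([107.6,  92.7]), -4.2) (array([336.4,   7.6]), 110.1)
[427. 170.] 166 (array([478.8, 316.4]), array([91.8, 28.5]), 42.3) (array([393.6, 361.3]), array([102. ,  31.7]), 42.3) (array([389.1, 366.3]), 102.0)
[111. 193.] 2037 (array([ 486.4, -478.4]), array([184.2, 117.6]), 21.9) (array([ 402. , -521.6]), array([204.6, 130.7]), 21.9) (array([ 403.8, -526.2]), 204.9)
[183. 178.] 95 (array([ 455.9, -304. ]), array([35.2, 24.9]), 22.9) (array([ 368.2, -327.9]), array([39.1, 27.6]), 22.9) (array([ 368.4, -328.2]), 40.5)
[412. 203.] 
[... 2073 characters left out ...]
7.6, 146.7]), -57.5) (array([460.2, 305.8]), array([195.3, 181.8]), -57.5) (array([465.7, 309.3]), 196.4)
[275. 216.] 519 (array([463.6, 305.5]), array([60.1, 12.4]), 33.6) (array([486.8, 321.5]), array([74.5, 15.4]), 33.6) (array([486.8, 321.4]), 75.3)
[119. 244.] 8886 (array([603.1, 163.1]), array([149.1, 126.2]), -19.9) (array([659.8, 145. ]), array([184.8, 156.4]), -19.9) (array([664.8, 158.4]), 186.8)
[549. 341.] 157 (array([404. , 724.3]), array([39.2,  9.9]), 0.2) (array([413. , 840.6]), array([48.6, 12.3]), 0.2) (array([413. , 840.9]), 49.5)
[468. 414.] 86 (array([564.3, 724.6]), array([28.4,  9.7]), 0.2) (array([611.6, 840.9]), array([35.2, 12.1]), 0.2) (array([611.6, 836.5]), 35.2)
```

```bash
cat >> h.py <<'E'
def pick(x,y,yaw,h,lift=.20,op=.06,N=50):
    """h: TCP height above the cover's lower edge; cover stands at z=8 mm"""
    reach([x,y,.008+h+.08],down(yaw)); grip(op)
    move_straight([x,y,.008+h],max_speed=.12); grip(0,N)
    print("grip",round(get_opening(),4),np.round(get_finger_force(),1),np.round(get_position(),4))
    f0=get_wrist_force()[2]
    move_straight([x,y,.008+h+.01],max_speed=.03); move_straight([x,y,.008+h+lift],max_speed=.2)
    wait(.2); print("load",np.round(get_wrist_force()-[0,0,0],2),f0,round(get_opening(),4),"t",get_t())
def place(x,y,yaw,h,lift=.20):
    z=.008+h
    p=get_position(); reach([x,y,z+lift],down(yaw)); 
    move_straight([x,y,z+.02],max_speed=.2); move_straight([x,y,z+.003],max_speed=.04); wait(.2)
    f0=get_wrist_force()[2]; dz=.003
    while dz>-.003 and get_wrist_force()[2]-f0<2.0:
        dz-=.0005; move_straight([x,y,z+dz],max_speed=.02)
    print("down dz",dz,round(get_wrist_force()[2]-f0,2)); grip(.06); wait(.1)
    move_straight([x,y,z+.10],max_speed=.25); print("t",get_t())
E
python3 - <<'E'
from h import *
yaw=np.radians(33.7)-np.pi
pick(.4653,.3066,yaw,.061)
d=get_image("scene"); cv2.imwrite("pics/s1.png",d["img"])
E
```

```text
grip 0.0154 51.5 [0.4657 0.3066 0.0696]
load [-0.41  0.36 -2.68] 2.0914122654038914 0.0149 t 9.1667
```

View pics/s1.png

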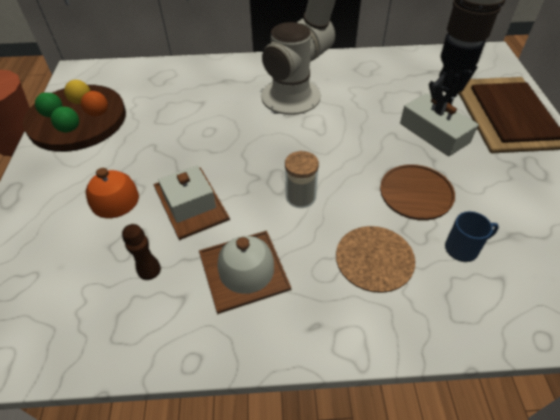

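The long cover is held level at about (438,122) and the round dish is empty. Next I place it on the mat, then look at the dome.

```bash
python3 - <<'E'
from h import *
yaw=np.radians(33.7)-np.pi
place(.6665,.159,yaw,.061)
for i,y in enumerate((.29-np.pi,.29)):
    d=look(.682,-.158,y,f"wd{i}")
    print(get_t(),np.round(get_joint_pos()[5],2))
    for c,a,k in comps(d): print(np.round(c),a,rect(d,k,.118),rect(d,k,.012),circ(d,k,.012))
d=get_image("top"); cv2.imwrite("pics/t2.png",d["img"])
E
python3 -c "
import cv2,numpy as np
cv2.imwrite('pics/both.png',np.hstack([cv2.resize(cv2.imread('pics/'+f),(400,300)) for f in('wd0.png','wd1.png')]))"
```

```text
down dz 0.0 3.73
t 14.675
16.2583 -1.26
[230.  63.] 4730 (array([ 524.9, -256.1]), array([103.4,  72.1]), -65.4) (array([ 510.2, -277.5]), array([137.4,  95.7]), -65.4) (array([ 510.4, -277.5]), 164.1)
[494.  56.] 7106 (array([456.2,  -0.8]), array([88.7, 87.6]), 71.6) (array([419. ,  61.6]), array([117.8, 116.4]), 71.6) (array([420.7,  61.1]), 122.7)
[116. 137.] 365 (array([ 637.4, -342.1]), array([34.5, 21.3]), -77.4) (array([ 659.6, -391.6]), array([45.8, 28.3]), -77.4) (array([ 654.3, -392.7]), 46.7)
[ 65. 154.] 2719 (array([ 670. , -389.9]), array([80.4, 45.9]), -64.7) (array([ 702.9, -455.2]), array([106.8,  60.9]), -64.7) (array([ 700.9, -456.2]), 106.8)
[266. 183.] 6255 (array([ 655.5, -167.2]), array([130. , 129.7]), -73.3) (array([ 683.6, -159.5]), array([172.7, 172.3]), -73.3) (array([ 683.7, -159.5]), 242.1)
[436. 243.] 3328 (array([643.,  42.]), array([137.8,  90.1]), -2.0) (array([667. , 118.4]), array([183. , 119.7]), -2.0) (array([668. , 149.8]), 183.9)
[525. 231.] 160 (array([607.4, 122.6]), array([49. ,  5.9]), 33.7) (array([619.8, 225.5]), array([65. ,  7.8]), 33.7
[... 1199 characters left out ...]
[476. , 216.1]), array([118.2,  21.3]), 2.0) (array([475.7, 226.7]), 118.2)
[454. 292.] 1303 (array([ 659.4, -395.1]), array([80.6, 43.4]), 60.2) (array([ 615.2, -483.6]), array([106.9,  57.6]), 60.2) (array([ 618.7, -485.6]), 107.0)
[300. 306.] 1962 (array([ 568.9, -234.9]), array([95.8, 84.1]), 24.3) (array([ 495.1, -270.9]), array([127.1, 111.6]), 24.3) (array([ 493.5, -266.8]), 161.2)
[ 91. 362.] 70 (array([425. ,  19.2]), array([25.7,  6.5]), -19.0) (array([304. ,  66.4]), array([34.1,  8.6]), -19.0) (array([304.4,  67.3]), 34.1)
[413. 392.] 2236 (array([ 495.7, -411.1]), array([142.7,  55. ]), 52.3) (array([ 397.9, -504.8]), array([189.3,  73.1]), 52.3) (array([ 417. , -519.5]), 190.7)
```

View pics/both.png

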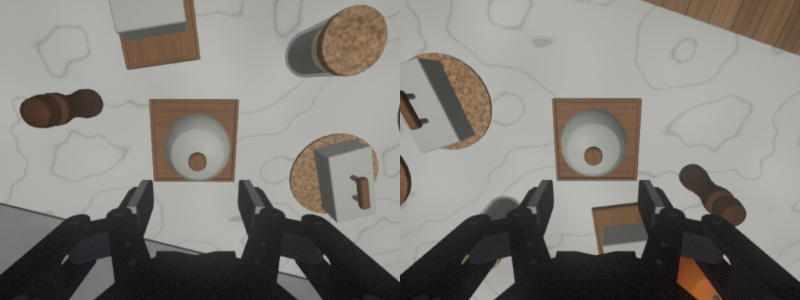

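The wrist views show the dome knob at (276,226) and (270,218) full-size, centred over the square dish, with the long cover standing on the mat. Now the dome goes to the round dish, then I look at the square cover.

Run:
```python
from h import *
pick(.6857,-.1525,.29,.085)
place(.4658,.3093,.29,.085)
yw=np.radians(24.5)-np.pi/2
for i,y in enumerate((yw,yw+np.pi)):
    d=look(.459,-.300,y,f"wq{i}")
    print(get_t(),np.round(get_joint_pos()[5],2))
    for c,a,k in comps(d): 
        if abs(c[0]-275)<80 and 120<c[1]<280: print(np.round(c),a,rect(d,k,.103),rect(d,k,.012))
    if i==0:
        d=get_image("top"); cv2.imwrite("pics/t3.png",d["img"])
a,b,c=[cv2.resize(cv2.imread('pics/'+f),(400,300)) for f in('wq0.png','wq1.png','t3.png')]
cv2.imwrite('pics/three.png',np.vstack([np.hstack([a,b]),np.hstack([c,c*0])]))
```

```text
grip 0.028 49.1 [ 0.6863 -0.1526  0.0943]
load [-0.18 -0.67 -2.87] 3.532350666781533 0.0279 t 22.975
down dz 0.001 3.45
t 28.7167
31.3083 0.77
[276. 189.] 5520 (array([ 469.4, -323.7]), array([162.8, 108.1]), 24.5) (array([ 459. , -301.4]), array([206.5, 137.1]), 24.5)
[274. 215.] 428 (array([ 461.4, -304.3]), array([24.9, 23.8]), -65.4) (array([ 448.9, -276.8]), array([31.6, 30.2]), -65.4)
34.3583 -2.5
[272. 189.] 5834 (array([ 448.2, -277.6]), array([162.8, 107.1]), 24.5) (array([ 458.4, -300.2]), array([206.5, 135.8]), 24.5)
[274. 221.] 434 (array([ 460.3, -301.4]), array([25.2, 24. ]), -65.5) (array([ 473.8, -330.4]), array([31.9, 30.4]), -65.5)
```

View pics/three.png

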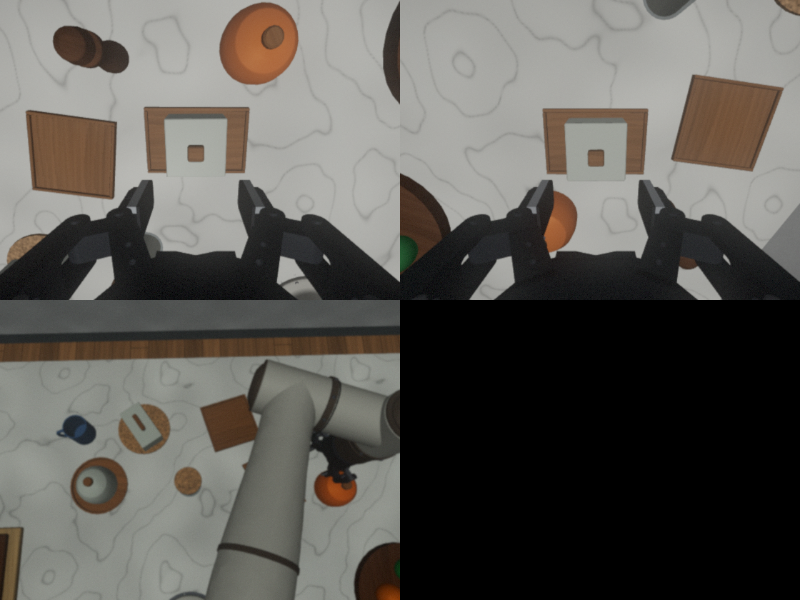

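The wrist pictures show the square knob at (274,215) and (274,221), and the square dish empty. The top view shows the dome on the round dish and the long cover on the mat.

Run:
```python
from h import *
r=np.radians
pick(.4609,-.3029,r(24.5-90),.070)
place(.684,-.1593,r(16.7-90),.070)
pick(.6665,.159,r(33.7-180),.061)
d=get_image("top"); cv2.imwrite("pics/t4.png",d["img"])
```

```text
grip 0.0276 50.6 [ 0.4612 -0.3031  0.079 ]
load [-0.74  0.18 -5.08] 5.384910765280515 0.0271 t 40.275
down dz 0.0005 4.71
t 45.45
grip 0.0152 51.6 [0.667  0.1589 0.0698]
load [ 0.1  -0.03 -3.07] 2.7886077411735464 0.0153 t 50.2667
```

View pics/t4.png

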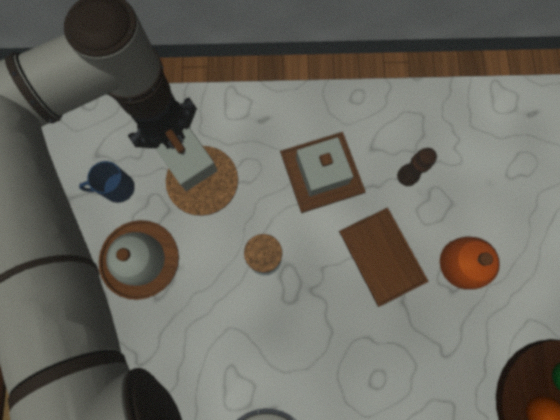

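The square cover sits on the square dish (326,165), the dome on the round dish, the long cover is in the gripper and the long dish is empty. I place it and check all three.

Run:
```python
from h import *
r=np.radians
place(.4587,-.3008,r(24.5-180),.061)
for n,x,y,yaw,zk in (("L",.459,-.301,r(24.5-90),.093),("S",.684,-.159,r(16.7-90),.103),("R",.4658,.3093,r(30),.118)):
  for i in (0,1):
    d=look(x,y,yaw-(np.pi if i and n=="R" else 0)+(np.pi if i and n!="R" else 0),f"v{n}{i}"); print(n,get_t())
    for c,a,k in comps(d):
        if abs(c[0]-275)<60 and 120<c[1]<260: print(a,"knob" if a<1000 else "dish",*(rect(d,k,zk) if a<1000 else (rect(d,k,.012),circ(d,k,.012))))
f=[cv2.resize(cv2.imread(f'pics/v{n}0.png')[60:300],(400,180*0+250)) for n in "LSR"]
f.append(cv2.resize(get_image("scene")["img"],(400,250)))
cv2.imwrite("pics/fin.png",np.vstack([np.hstack(f[:2]),np.hstack(f[2:])]))
```

```text
down dz 0.0005 2.65
t 56.375
L 58.075
4982 dish (array([ 459.1, -301.6]), array([206.6, 135.7]), 24.5) (array([ 459.2, -301.9]), 244.6)
497 knob [ 458.5 -301.9] [59.8 12.8] 24.5
L 61.075
5093 dish (array([ 458.5, -300.4]), array([206.4, 137.2]), 24.5) (array([ 458.6, -299.5]), 245.3)
538 knob [ 456.9 -299.2] [59.8 12.8] 24.5
S 63.7417
5526 dish (array([ 683.9, -159.6]), array([172.7, 172.4]), 16.7) (array([ 683.7, -159.8]), 241.4)
424 knob [ 684.2 -160.5] [25.1 23.9] -73.3
S 66.7417
5470 dish (array([ 683.6, -158.4]), array([172.5, 170.6]), 16.7) (array([ 683.5, -158.5]), 241.2)
439 knob [ 683.6 -157.7] [26.3 25. ] -73.3
R 70.45
6341 dish (array([466. , 309.4]), array([194.4, 193.3]), -60.0) (array([466. , 309.3]), 196.2)
447 knob [466.9 310.9] [27.7 25.1] 30.0
R 73.3917
6365 dish (array([465.9, 308.7]), array([195.3, 194.1]), 33.6) (array([465.6, 309.2]), 196.3)
454 knob [463.6 308.6] [27.7 25.2] 30.0
```

View pics/fin.png

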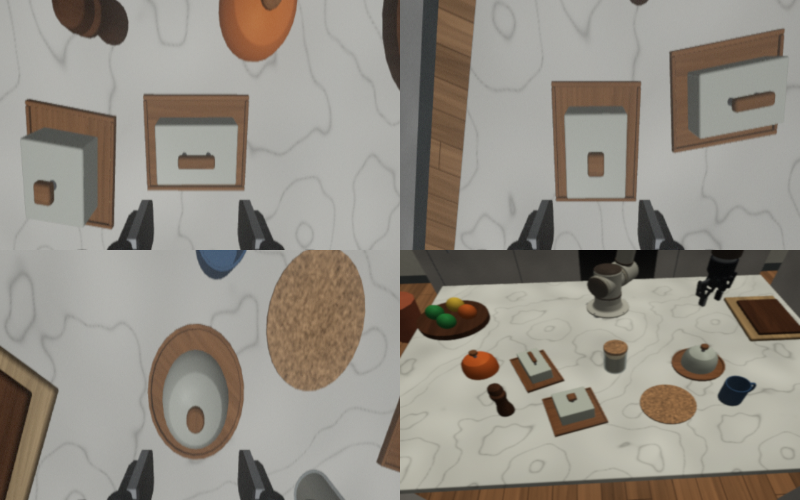

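All three covers are centred within about 1 mm and lined up, the mat is empty, and the other objects have not moved. I hand the job in.

```bash
python3 -c "
from rig import *
print(close_job(), get_t())"
```

```text
the job is handed in; nothing more can be done
the job is handed in; nothing more can be done
```

The job is handed in: each cover stands on its own dish, centred to about 1 mm by the wrist camera, with the long and square ones lined up. The clock read about 73 s of the 122 s allowed at the last check, and the jar, mill, mug and orange look-alike were left alone.

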